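Clamp a spindle holder with a ratchet handle in a tight corner

TASK

Slide the spindle holder block along its channel until it sits fully home against the end stop, pushing gently, then tighten the clamp bolt by swinging its ratchet handle back and forth between the two guards until the strap clamps the block firmly. Stop as soon as the handle pulls firm (about 11 N at the knob) and never force it past 14 N; finish with the handle swung all the way back to its loose end and let go, the bolt still tight, and leave the things around the fixture where they are.

Things in the scene. Friction and masses are not known exactly. Their poses are not given: they have to be found in the camera images.
- fixture: Grey base plate bolted to the bench, 20 mm thick, x -120..120, y -160..140 mm. Origin on the bench under the bolt axis, z up, x = the way the block slides home. The block's channel on the plate: centre line y = 85 mm, along x, 53 mm wide between rails 12 mm high, open at its -x end. A motor, top 83 mm, stands at x 120..190, y -50..-165 mm.
- stop: Steel end stop across the channel, 20 x 66 x 30 mm, fixed to the fixture at x 30, y 85, z 20 mm. Origin: foot of the middle of the face that the block meets; axes as the fixture's. The block is home when its leading face touches this face: its origin is then 30 mm to the -x side of this one. More than 30 N on the stop is too much.
- holder: Loose aluminium spindle holder block, x 60, y 50, z 40 mm, 0.28 to 0.5 kg; a steel pin (14 mm wide, 6 mm high) on its top at x -21, y 16 mm. Origin at the centre of its underside. It lies in the channel, 1.5 mm of play each side, 22 to 50 mm short of home, partly under the strap, and takes up to about 4 N to slide.
- strap: Steel clamp strap: a bar 28 x 125 x 14 mm from the bolt out over the channel, under its end a round foot 20 mm wide, 7 mm high. Origin: centre of the foot's underside, over fixture x 0, y 85 mm. It sinks 5 mm per rad of bolt turn from 6 to 10 mm above the block. Once on the block it moves no more, and the clamping force rises by about 750 N per rad of bolt turn.
- handle (a joint): Ratchet handle swinging level about the bolt axis (fixture x 0, y 0). 0 = loose end, at the guard on the +x side, arm 1.021 rad clockwise (from above) of the fixture's x; 1.1 = other guard. Growing = clockwise = tightening: a spring pawl turns the bolt, after up to 0.29 rad of lost motion at each reversal; falling: it clicks back, the bolt stays. The handle stays where left.
- bolt_axis (a point): Head of the clamp bolt, on the axis, 135 mm above the bench. Pull needed at the knob: below 2 N with the pawl idle, 4 N while the bolt runs free, 7.5 N at 80 N of clamping force, 11 N at 160 N, 17 N at 300 N (overload). How far it must turn is unknown: 1.4 to 2.2 rad, two to four swings. Let go, the tight bolt keeps 40 to 80 N.
- handle_knob (a point): Middle of the handle's upright black round knob, 18 mm across, 121 to 173 mm above the bench, this point at 147 mm, 110 mm from the bolt axis. It can be pinched from above and swung to and fro; it does not turn on the arm. It stands clear above the two green guard plates (6 mm thick, tops at 120 mm) that end the swing.
- oil: White plastic bottle 56 mm wide, 150 mm high, left of the fixture; leave alone.
- wheel: Grey grinding wheel lying flat, 100 mm wide, 16 mm high, left of the fixture; leave alone.
- tray: Grey plastic tray 120 x 90 x 35 mm with pins, right of the fixture; leave alone.
- gauge: Wooden gauge case 130 x 70 x 30 mm, right of the fixture; leave alone.
There are look-alikes about, which are no part of the job. There is more than one size of the holder; the one meant has the size given above.

How it is judged:
By the outcome, as a careful person would: the job done as asked, in the order asked, and still so for the second after the job is handed in, with the robot touching nothing.
It also fails if it takes over 69 s, if anything falls off the work surface, if the arm or the gripper's body presses on something with over 40 N, if the wrist force passes 120 N, or if a joint passes its speed limit or range.

ROBOT

A 6-joint arm with a two-finger parallel gripper is mounted at the origin on the work surface. World frame = base frame: x ahead of the robot, y to its left, z up, the work surface at z = 0. Lengths are in m, angles in rad, forces in N, time in s.
With the tool pointing down it reaches from about 0.3 to 0.875 m from the base axis. Payload 6.4 kg.
Tool frame: the origin (TCP) lies midway between the tips of the shut fingers; the grasp point (between the pads) lies 19 mm behind it; y points along the fingers, x is the direction in which the jaws open and shut, and the axes are right-handed (so a half turn about y gives the same grasp; the last joint's range is limited). The gripper opens to 85 mm and grips with 20 to 120 N. Pads are 22 mm wide; open, the fingers measure 114 mm over their backs; the gripper's body (76 mm by 85 mm) begins 54 mm behind the grasp point. The pads swing forward as they close: fully open they stand 13 mm farther back than shut.
Start: joints at [-1.398, 0.181, 1.607, -0, 1.354, -0.206], TCP at [0.213, -0.534, 0.231] pointing down, gripper open.
Joint ranges: [-2.99, 2.99], [-0.89, 2.07], [0.3, 2.58], [-1.14, 4.28], [0, 2.63], [-3.12, 3.12]. Speed limits (rad/s): [2.57, 2.57, 3.01, 3.14, 3.14, 3.14].

INTERFACE

Orientations are given as a unit quaternion [w, x, y, z].
In Python, from bench import ctrl gives the robot as it stands.
- The arm moves only by the tool step_arm, never from a script. Its argument "commands" is a list of rows, each a list of 7 numbers: the turn, a rotation vector about the tool's x, y, z in units of 6 degrees (1.0 is 6 degrees), then the shift along the tool's x, y, z in units of 30 mm (1.0 is 30 mm), then the opening, from 0 (shut) to 1 (fully open). A call has 1 to 10 rows; each row shifts and turns the commanded pose from where the row before left it, along the tool's axes as they then stand; what a row does not reach is not made up. A row lasts 1/10 s, in which the tool goes at most 50 mm and 8.59 degrees, less where a joint would pass 70% of its speed; a pose out of reach is approached as far as the arm can. A call with a number of a shift or a turn outside -1 to 1 is refused whole. A call with a gripper value outside its range is refused whole. The fingers move at their own pace and stop on an object; the grip force is fixed at half the most. Time passes only in rows, so rows that do not move let the fingers close. It gives the time, the measured TCP pose, the force and the opening at its end, in the units of the state.
- ctrl.get_obs(): the state, without advancing time (a new reading comes with each control period).
- ctrl.camera(name): name is "scene" or "top" or "wrist"; returns (picture, depth): 420x560x3 uint8, blue, green, red; 420x560 float32, m along the optical axis (not along the pixel's ray), 0 where there is no reading.
- ctrl.get_calibration(name): a dict with "intrinsics" (3x3 intrinsics, pixels), "D" ([k1, k2, p1, p2, k3] as OpenCV has them; the pictures are not rectified), "R" (3x3) and "t" (3): a world point X has camera coordinates R X + t. Camera axes: x right, y down, z forward; pixel columns grow to the right and rows downward; lengths in m; the calibration is good to about 2 mm. A picture is of the moment at which its call begins: read the wrist's pose just before it. get_calibration takes no time and is no camera call; for the wrist camera it gives the pose at the moment of the call.
- ctrl.hand_in(): hands the job in, once; it reports no verdict.
Trained networks look in the newest picture that a camera, given by its name, has taken for a name from the list of things; names that differ only in an ending like _2 or _b are one class to them, and where a whole thing is asked for, a point or a joint stands for the part that bears it (a point fixed in the world has none). Each returns a list of dicts, best first, with "p" (0 to 1); they miss things now and then, are a little off and sometimes report something else, mostly with a low value. They report only what shows in the picture. A call takes as long as a camera call. They do not tell look-alikes from the thing itself.
- ctrl.boxes_of(thing, camera): "point" ([x, y, z] in m, in the coordinates of the camera as it stood for that picture, good to about 4 mm: the middle of the surface that is visible of it).
- ctrl.silhouettes(thing, camera): "pixels" (420x560 bool, what is visible of it).
The state is a dict: "time_s": time; "q": joint angles; "dq": joint speeds; "joint_efforts": joint torques, N m; "eef_pos": TCP position; "eef_rot": TCP orientation; "wrist_force": force on the tool from outside, world axes, zero at the start; "torque": the same for the moment, N m; "opening": opening from 0.0 (shut) to 1.0 (fully open).
Only numpy, scipy, OpenCV 4.12 (cv2) and the standard library are available. Lean on these libraries where they do the work, as an engineer would, in place of code of your own. Each camera call takes 0.05 s, during which the arm holds its last target.

## Working session

There is one attempt and no reset: what is moved stays moved. The work goes in short steps, Python scripts to look and compute and a tool call to move; the robot and the scene stay as the last step left them, time stands still between calls to the robot, and variables do not carry over. Pictures are saved under pics/ and viewed, and the job is handed in when it is done.

Besides the shell and the picture viewer there is one more tool, called by a JSON object that holds its "method" and its "body", one argument or row to a line. step_arm: Moves the arm, as the interface text tells. Its arguments: {"type":"object","properties":{"commands":{"type":"array"}},"required":["commands"]}

```bash
ls; mkdir -p pics; cat > h.py <<'E'
import numpy as np, cv2
from bench import ctrl
def cal(n):
    c=ctrl.get_calibration(n); return [np.array(c[k],float) for k in("intrinsics","D","R","t")]
def world(n,uv,d,c=None):
    K,D,R,t=c or cal(n)
    p=cv2.undistortPoints(np.array(uv,float).reshape(-1,1,2),K,D).reshape(-1,2)
    d=np.asarray(d,float).reshape(-1,1)
    return (np.c_[p,np.ones(len(p))]*d-t.reshape(1,3))@R
def proj(n,X,c=None):
    K,D,R,t=c or cal(n)
    return cv2.projectPoints(np.array(X,float).reshape(-1,1,3),cv2.Rodrigues(R)[0],t,K,D)[0].reshape(-1,2)
E
python3 - <<'E'
from h import *
print(ctrl.get_obs())
for n in("scene","top","wrist"):
    c=cal(n); im,d=ctrl.camera(n); cv2.imwrite(f"pics/{n}0.png",im); np.savez(f"{n}0.npz",im=im,d=d,**{k:v for k,v in zip(("K","D","R","t"),c)})
    for th in ("fixture","stop","holder","strap","handle","handle_knob","oil","wheel","tray","gauge"):
        try:
            for r in ctrl.boxes_of(th,n): print(n,th,round(r["p"],2),((np.array(r["point"])-c[3])@c[2]).round(3), proj(n,(np.array(r["point"])-c[3])@c[2],c).round())
        except Exception as e: print(n,th,e)
print(ctrl.get_obs()["time_s"])
E
```

```text
pics
{'time_s': 0.0, 'q': array([-1.39830016e+00,  1.81538047e-01,  1.60799747e+00, -1.50992064e-05,
        1.35383024e+00, -2.06288284e-01]), 'dq': array([ 0.00015393,  0.00063896, -0.00104879,  0.00120347,  0.00106331,
       -0.00032966]), 'joint_efforts': array([ 3.01652335e-04, -4.44881415e+01, -3.51326430e+01, -2.27512246e-04,
        9.16419842e-03, -8.80264395e-06]), 'eef_pos': array([ 0.21255033, -0.53367275,  0.23039094]), 'eef_rot': array([ 0.58563793, -0.58474377,  0.39736677, -0.39648782]), 'wrist_force': array([-0.1525923 , -1.39411102,  0.45236618]), 'torque': array([-0.00407737, -0.01956102, -0.01079281]), 'opening': 0.9980572128107426}
scene fixture 0.85 [ 0.584 -0.039  0.022] [[264. 229.]]
scene stop 0.65 [0.593 0.068 0.048] [[302. 232.]]
scene holder 0.56 [0.532 0.093 0.054] [[315. 215.]]
scene holder 0.56 [0.483 0.376 0.079] [[421. 214.]]
scene holder 0.52 [0.567 0.207 0.028] [[354. 238.]]
scene holder 0.47 [0.474 0.206 0.03 ] [[357. 214.]]
scene strap 0.9 [0.546 0.04  0.094] [[296. 205.]]
scene handle 0.88 [ 0.526 -0.046  0.117] [[266. 189.]]
scene handle_knob 0
[... 458 characters left out ...]
er 0.57 [0.561 0.205 0.025] [[197. 203.]]
top holder 0.43 [0.458 0.362 0.098] [[123. 236.]]
top strap 0.8 [0.542 0.056 0.089] [[253. 207.]]
top strap 0.2 [0.461 0.364 0.103] [[122. 234.]]
top handle 0.79 [ 0.524 -0.032  0.126] [[290. 213.]]
top handle_knob 0.72 [ 0.527 -0.03   0.122] [[289. 212.]]
top oil 0.58 [0.459 0.36  0.1  ] [[124. 235.]]
top wheel 0.62 [0.604 0.379 0.015] [[132. 185.]]
top tray 0.96 [ 0.64  -0.396  0.008] [[431. 185.]]
top tray 0.45 [0.506 0.086 0.062] [[241. 224.]]
top tray 0.43 [0.459 0.361 0.101] [[123. 235.]]
top tray 0.28 [0.543 0.056 0.092] [[253. 207.]]
top gauge 0.69 [ 0.425 -0.375  0.029] [[426. 266.]]
wrist gauge 0.67 [ 0.362 -0.405  0.022] [[215.   8.]]
1.65
```

```bash
python3 - <<'E'
import cv2,numpy as np
s=np.load("scene0.npz")["im"];t=np.load("top0.npz")["im"]
cv2.imwrite("pics/sc1.png",cv2.resize(s[130:310,190:430],None,fx=3.3,fy=3.3,interpolation=2))
cv2.imwrite("pics/tp1.png",cv2.resize(t[130:310,170:370],None,fx=3.3,fy=3.3,interpolation=2))
E
```

```text
(no output)
```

View pics/scene0.png

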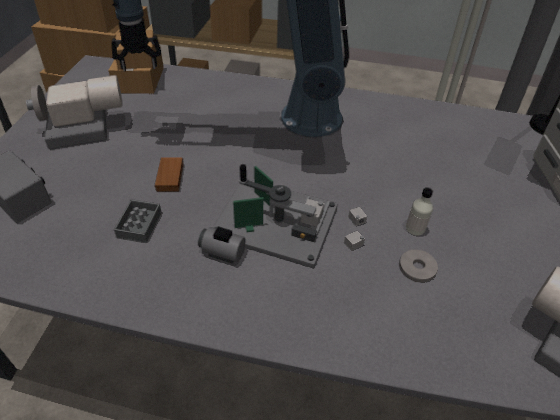

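View pics/sc1.png

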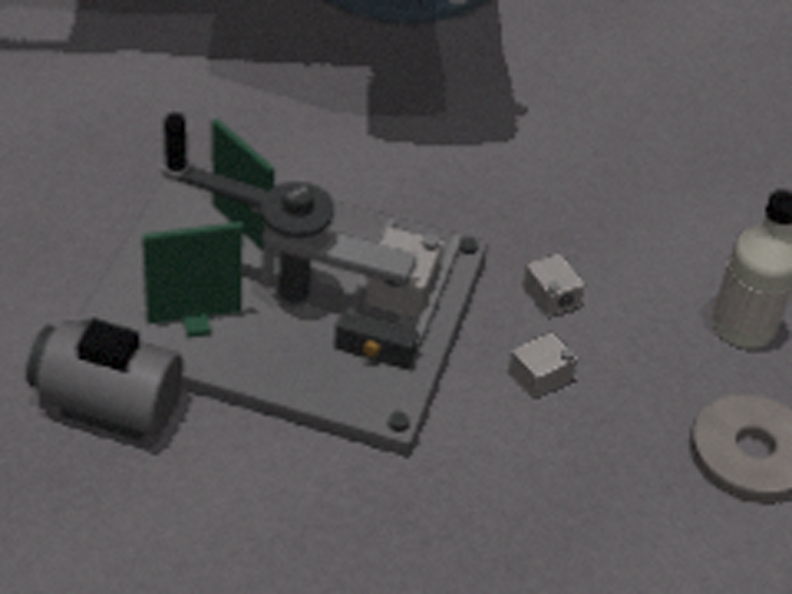

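View pics/tp1.png

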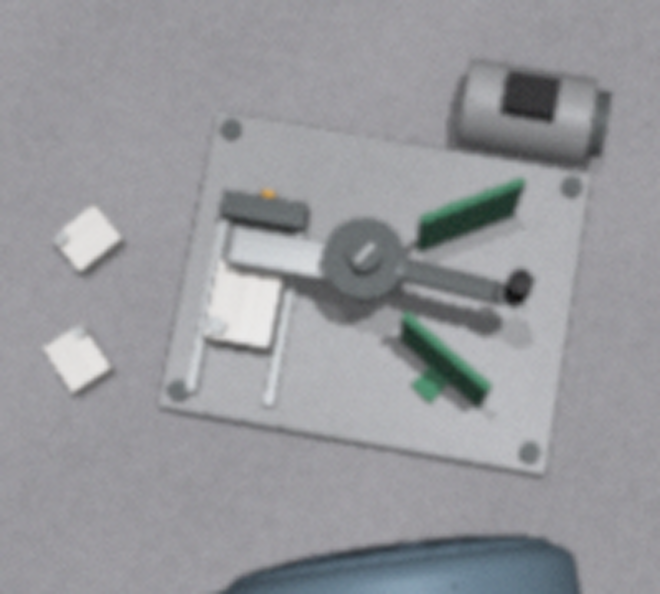

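```bash
python3 - <<'E'
from h import *
for n in("top","scene"):
    s=np.load(n+"0.npz"); c=[s[k] for k in"KDRt"]; d=s["d"]
    v,u=np.mgrid[0:420,0:560]; P=world(n,np.c_[u.ravel(),v.ravel()],d.ravel(),c)
    ok=(d.ravel()>0)
    b=ok&(abs(P[:,0]-.75)<.05)&(abs(P[:,1])<.1); print(n,"bench z",np.median(P[b,2]),P[b,2].std())
    roi=(abs(P[:,0]-.54)<.2)&(abs(P[:,1]+.03)<.22)&ok
    m=roi&(abs(P[:,2]-.02)<.006)
    M=m.reshape(420,560).astype(np.uint8); M=cv2.morphologyEx(M,cv2.MORPH_OPEN,np.ones((3,3)))
    nn,l,st,_=cv2.connectedComponentsWithStats(M); k=1+np.argmax(st[1:,4]); 
    X=P[(l==k).ravel()][:,:2]
    r=cv2.minAreaRect((X*1000).astype(np.float32)); print(r,cv2.boxPoints(r).round(1).tolist(), "plate z",np.median(P[(l==k).ravel(),2]))
    kb=roi&(P[:,2]>.128); print("high pts",kb.sum()); 
    for lo,hi in((.05,.068),(.072,.1),(.105,.128),(.128,.2)):
        q=P[roi&(P[:,2]>lo)&(P[:,2]<hi)]; print(lo,len(q),q.mean(0).round(3),q.min(0).round(3),q.max(0).round(3))
for n in("wrist",):
    s=np.load(n+"0.npz"); print(s["R"],s["t"], (-s["t"]@s["R"]))
from scipy.spatial.transform import Rotation as Ro
o=ctrl.get_obs(); w=o["eef_rot"]; print(Ro.from_quat(w[[1,2,3,0]]).as_matrix().round(3),o["time_s"])
E
```

```text
top bench z 0.0003932931645375538 0.005796746225250204
((534.9863891601562, -17.486373901367188), (300.26934814453125, 240.58151245117188), 82.49565124511719) [[396.1000061035156, -150.60000610351562], [634.5999755859375, -182.0], [673.9000244140625, 115.69999694824219], [435.29998779296875, 147.10000610351562]] plate z 0.020006600935074715
high pts 165
0.05 1238 [ 0.593 -0.035  0.06 ] [ 0.444 -0.189  0.05 ] [0.712 0.109 0.068]
0.072 716 [ 0.585 -0.029  0.087] [ 0.445 -0.175  0.072] [0.694 0.091 0.1  ]
0.105 894 [ 0.529 -0.045  0.12 ] [ 0.445 -0.126  0.105] [0.599 0.022 0.128]
0.128 165 [ 0.524 -0.057  0.148] [ 0.504 -0.123  0.128] [0.549 0.003 0.179]
scene bench z -0.001374956038460863 0.35731902307528524
((537.4873657226562, -18.880844116210938), (301.02001953125, 238.53253173828125), 82.89178466796875) [[400.5, -153.5], [637.2000122070312, -183.0], [674.5, 115.69999694824219], [437.79998779296875, 145.1999969482422]] plate z 0.020419719063245696
high pts 164
0.05 974 [ 0.616 -0.054  0.059] [ 0.446 -0.189  0.05 ] [0.714 0.108 0.068]
0.072 894 [ 0.575 -0.039  0.086] [ 0.447 -0.163  0.072] [0.694 0.091 0.1  ]
0.105 717 [ 0.535 -0.055  0.118] [ 0.445 -0.128  0.105] [0.6   0.02  0.128]
0.128 164 [ 0.524 -0.074  0.148] [ 0.503 -0.126  0.128] [0.547 0.003 0.176]
[[ 3.70248403e-01 -9.28932621e-01 -5.53238634e-04]
 [-8.84968253e-01 -3.52906275e-01  3.03789982e-01]
 [-2.82395666e-01 -1.11988157e-01 -9.52738863e-01]] [-0.57462017 -0.03961492  0.37982928] [ 0.2849564  -0.50522739  0.37359483]
[[ 0.37   0.     0.929]
 [-0.929  0.     0.37 ]
 [-0.    -1.     0.   ]] 1.65
```

View pics/wrist0.png

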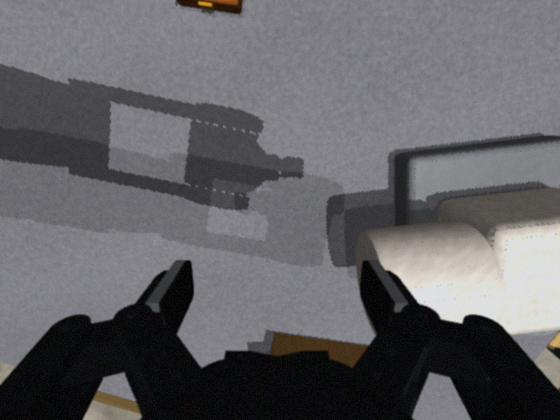

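{"method": "step_arm", "body": {
  "commands": [
    [0, 0, 0, -0.95, 0, 0.86, 0],
    [0, 0, 0, -0.95, 0, 0.86, 0],
    [0, 0, 0, -0.95, 0, 0.86, 0],
    [0, 0, 0, -0.95, 0, 0.86, 0],
    [0, 0, 0, -0.95, 0, 0.86, 0],
    [0, 0, 0, -0.95, 0, 0.86, 0],
    [0, 0, 0, -0.95, 0, 0.86, 0],
    [0, 0, 0, -0.95, 0, 0.86, 0],
    [0, 0, 0, -0.95, 0, 0.86, 0],
    [0, 0, 0, -0.95, 0, 0.86, 0]
  ]
}}

```text
time_s: 2.65
eef_pos: [0.3473, -0.1727, 0.2316]
eef_rot: [-0.585, 0.585, -0.397, 0.397]
wrist_force: [0.5, -0.6, 0.0]
opening: -0.004
```

{"method": "step_arm", "body": {
  "commands": [
    [0, 0, 0, -0.95, 0, 0.86, 0],
    [0, 0, 0, -0.95, 0, 0.86, 0],
    [0, 0, 0, -0.95, 0, 0.86, 0],
    [0, 0, 0, -0.95, 0, 0.86, 0],
    [0, 0, 0, -0.95, 0, 0.86, 0],
    [0, 0, 0, -0.95, 0, 0.86, 0],
    [0, 0, 0, -0.95, 0, 0.86, 0],
    [0, -1, 0, 0, 0, 0, 0],
    [0, -1, 0, 0, 0, 0, 0],
    [0, -1, 0, 0, 0, 0, 0]
  ]
}}

```text
time_s: 3.65
eef_pos: [0.441, 0.0787, 0.2313]
eef_rot: [-0.641, 0.641, -0.299, 0.299]
wrist_force: [-0.3, 0.1, -0.6]
opening: -0.001
```

{"method": "step_arm", "body": {
  "commands": [
    [0, -1, 0, 0, 0, 0, 0],
    [0, -1, 0, 0, 0, 0, 0],
    [0, -1, 0, 0, 0, 0, 0],
    [0, -1, 0, 0, 0, 0, 0],
    [0, -1, 0, 0, 0, 0, 0],
    [0, -1, 0, 0, 0, 0, 0],
    [0, -1, 0, 0, 0, 0, 0],
    [0, -1, 0, 0, 0, 0, 0],
    [0, -1, 0, 0, 0, 0, 0],
    [0, -1, 0, 0, 0, 0, 0]
  ]
}}

```text
time_s: 4.65
eef_pos: [0.441, 0.0781, 0.2314]
eef_rot: [-0.704, 0.704, 0.061, -0.061]
wrist_force: [-0.2, -0.6, 0.2]
opening: -0.0
```

{"method": "step_arm", "body": {
  "commands": [
    [0, -1, 0, 0, 0, 0, 0],
    [0, -1, 0, 0, 0, 0, 0],
    [0, -1, 0, 0, 0, 0, 0],
    [0, -1, 0, 0, 0, 0, 0],
    [0, -1, 0, 0, 0, 0, 0],
    [0, -1, 0, 0, 0, 0, 0],
    [0, -1, 0, 0, 0, 0, 0],
    [0, -1, 0, 0, 0, 0, 0],
    [0, -1, 0, 0, 0, 0, 0],
    [0, -1, 0, 0, 0, 0, 0]
  ]
}}

```text
time_s: 5.65
eef_pos: [0.441, 0.0781, 0.2314]
eef_rot: [-0.579, 0.579, 0.405, -0.405]
wrist_force: [0.4, 0.2, -0.6]
opening: 0.001
```

{"method": "step_arm", "body": {
  "commands": [
    [0, -1, 0, 0, 0, 0, 0],
    [0, -1, 0, 0, 0, 0, 0],
    [0, -0.2, 0, 0, 0, 0, 0]
  ]
}}

```text
time_s: 5.95
eef_pos: [0.441, 0.0781, 0.2314]
eef_rot: [-0.53, 0.53, 0.469, -0.468]
wrist_force: [-0.2, 0.6, -0.3]
opening: 0.007
```

```bash
cat >> h.py <<'E'
from scipy.spatial.transform import Rotation as Ro
def tool():
    o=ctrl.get_obs(); w=o["eef_rot"]; return o,Ro.from_quat(w[[1,2,3,0]]).as_matrix()
def snap(n,f):
    c=cal(n); im,d=ctrl.camera(n); cv2.imwrite(f"pics/{f}.png",im); np.savez(f+".npz",im=im,d=d,**{k:v for k,v in zip(("K","D","R","t"),c)}); return im,d,c
E
python3 - <<'E'
from h import *
o,R=tool(); print(R.round(3)); im,d,c=snap("wrist","w1")
v,u=np.mgrid[0:420,0:560]; P=world("wrist",np.c_[u.ravel(),v.ravel()],d.ravel(),c); np.save("w1P.npy",P)
for y in range(20,420,50):
    print([tuple((P[y*560+x]*1000).round().astype(int)) for x in range(40,560,80)])
E
```

```text
[[ 0.122  0.    -0.993]
 [ 0.993  0.     0.122]
 [ 0.    -1.    -0.   ]]
[(np.int64(226), np.int64(-167), np.int64(-1)), (np.int64(238), np.int64(-76), np.int64(-2)), (np.int64(250), np.int64(15), np.int64(0)), (np.int64(261), np.int64(105), np.int64(-1)), (np.int64(272), np.int64(194), np.int64(0)), (np.int64(282), np.int64(286), np.int64(-2)), (np.int64(293), np.int64(376), np.int64(1))]
[(np.int64(277), np.int64(-186), np.int64(0)), (np.int64(289), np.int64(-90), np.int64(-1)), (np.int64(301), np.int64(5), np.int64(1)), (np.int64(313), np.int64(98), np.int64(0)), (np.int64(324), np.int64(193), np.int64(0)), (np.int64(335), np.int64(287), np.int64(-1)), (np.int64(346), np.int64(382), np.int64(2))]
[(np.int64(332), np.int64(-206), np.int64(1)), (np.int64(345), np.int64(-106), np.int64(0)), (np.int64(357), np.int64(-7), np.int64(-1)), (np.int64(369), np.int64(92), np.int64(-2)), (np.int64(381), np.int64(190), np.int64(0)), (np.int64(393), np.int64(290), np.int64(-1)), (np.int64(405), np.int64(391), np.int64(-1))]
[(np.int64(393), np.int64(-230), np.int64(-1)), (np.int64(404), np.int6
[... 844 characters left out ...]
0)), (np.int64(610), np.int64(404), np.int64(16))]
[(np.int64(622), np.int64(-319), np.int64(-1)), (np.int64(616), np.int64(-172), np.int64(25)), (np.int64(428), np.int64(54), np.int64(291)), (np.int64(448), np.int64(79), np.int64(269)), (np.int64(432), np.int64(108), np.int64(293)), (np.int64(696), np.int64(305), np.int64(0)), (np.int64(713), np.int64(432), np.int64(-1))]
[(np.int64(718), np.int64(-356), np.int64(0)), (np.int64(425), np.int64(37), np.int64(312)), (np.int64(428), np.int64(59), np.int64(311)), (np.int64(430), np.int64(81), np.int64(312)), (np.int64(452), np.int64(107), np.int64(295)), (np.int64(435), np.int64(124), np.int64(313)), (np.int64(819), np.int64(448), np.int64(-2))]
```

View pics/w1.png

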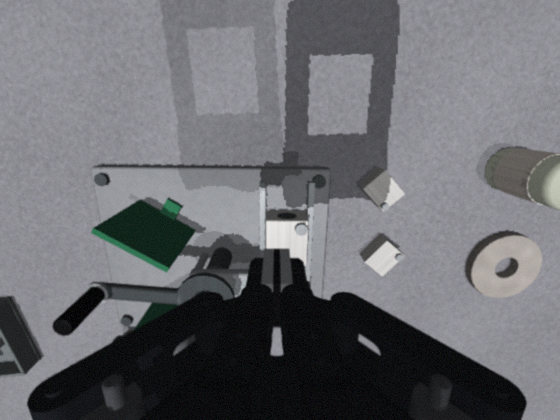

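```bash
python3 - <<'E'
from h import *
s=np.load("w1.npz"); im=s["im"]; c=[s[k] for k in"KDRt"]; P=np.load("w1P.npy").reshape(420,560,3)
cv2.imwrite("pics/w1c.png",cv2.resize(im[150:300,80:345],None,fx=3,fy=3,interpolation=2))
# rear edge: per column first row with z>.012
rear=[]
for u in range(110,320,3):
    z=P[140:200,u,2]; k=np.argmax((z>.012)&(z<.03)); rear.append(P[140+k,u])
rear=np.array(rear)*1000
pf=np.polyfit(rear[:,1],rear[:,0],1); res=rear[:,0]-np.polyval(pf,rear[:,1]); print("rear: x=%.4f y + %.2f"%tuple(pf),"rms",res.std(),"yaw",-np.arctan(-pf[0]) )
left=[]
for v in range(175,290,3):
    z=P[v,310:350,2]; k=39-np.argmax(((z>.012)&(z<.03))[::-1]); left.append(P[v,310+k])
left=np.array(left)*1000; pf=np.polyfit(left[:,0],left[:,1],1); print("left: y=%.4f x + %.2f"%tuple(pf),(left[:,1]-np.polyval(pf,left[:,0])).std())
# block top
m=(P[...,2]>.055)&(P[...,2]<.065); m[:200]=0;m[250:]=0;m[:,:255]=0;m[:,320:]=0
Q=P[m]*1000; print(len(Q),Q.min(0),Q.max(0),np.median(Q[:,2]))
ys,xs=np.where(m); print(xs.min(),xs.max(),ys.min(),ys.max())
f=np.array([537.5,-8.3]); th=-.125; R=np.array([[np.cos(th),-np.sin(th)],[np.sin(th),np.cos(th)]])
F=(Q[:,:2]-f)@R; print("block in fixture",F.min(0),F.max(0))
print("rear in fix",((rear[:,:2]-f)@R)[[0,-1]].round(1),"left",((left[:,:2]-f)@R)[[0,-1]].round(1))
o,T=tool(); print("tcp fix",((o["eef_pos"][:2]*1000-f)@R))
E
```

```text
rear: x=0.1343 y + 414.32 rms 0.1793800088065137 yaw 0.13354284071830091
left: y=-0.1353 x + 205.62 0.501778123672526
1179 [476.77561865  57.24236761  55.03948053] [519.59651719 110.28674695  64.98895965] 59.50105160803725
266 308 219 249
block in fixture [-69.58228108  61.91481341] [-32.00167927 111.45906278]
rear in fix [[-124.3 -133.5]
 [-122.1  124.9]] left [[-114.1  140.9]
 [  49.5  139.3]]
tcp fix [-106.50523613   73.70311056]
```

View pics/w1c.png

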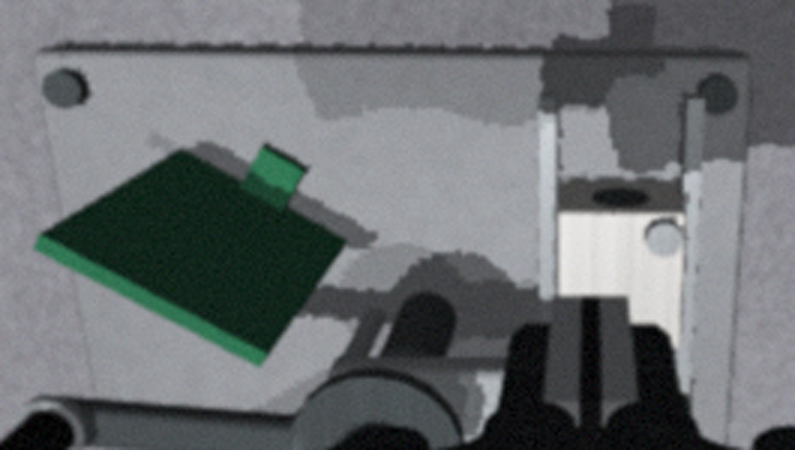

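{"method": "step_arm", "body": {
  "commands": [
    [0, 0.1, 0, 0.41, 0.2, 0, 0.3],
    [0, 0, 0, 0, 0.8, 0, 0.3],
    [0, 0, 0, 0, 0.9, 0, 0.3],
    [0, 0, 0, 0, 0.9, 0, 0.3],
    [0, 0, 0, 0, 0.9, 0, 0.3],
    [0, 0, 0, 0, 0.9, 0, 0.3],
    [0, 0, 0, 0, 0.9, 0, 0.3],
    [0, 0, 0, 0, 0.6, 0, 0.3],
    [0, 0, 0, 0, 0.28, 0, 0.3],
    [0, 0, 0, 0, 0, -0.2, 0.3]
  ]
}}

```text
time_s: 7.0
eef_pos: [0.4471, 0.0896, 0.0388]
eef_rot: [0.533, -0.532, -0.464, 0.466]
wrist_force: [0.0, 0.3, 0.3]
opening: 0.301
```

```bash
python3 - <<'E'
from h import *
o,T=tool(); print(T.round(3)[:2],o["eef_pos"],o["wrist_force"],o["opening"]); im,d,c=snap("wrist","w2")
cv2.imwrite("pics/w2c.png",cv2.resize(im[100:350,150:420],None,fx=2.2,fy=2.2,interpolation=2))
E
```

```text
[[ 0.135 -0.003 -0.991]
 [ 0.991  0.     0.135]] [0.44711419 0.08964681 0.03884057] [0.00647906 0.2566462  0.25798188] 0.30101657090209416
```

View pics/w2c.png

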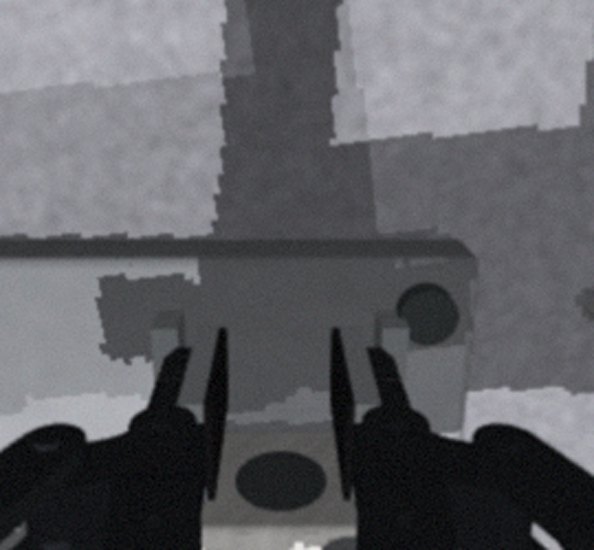

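{"method": "step_arm", "body": {
  "commands": [
    [0, 0, 0, 0, 0, -0.25, 0.3],
    [0, 0, 0, 0, 0, -0.2, 0.3],
    [0, 0, 0, 0, 0, -0.15, 0.3],
    [0, 0, 0, 0, 0, -0.15, 0.3],
    [0, 0, 0, 0, 0, -0.15, 0.3]
  ]
}}

```text
time_s: 7.55
eef_pos: [0.4744, 0.086, 0.0398]
eef_rot: [0.533, -0.532, -0.465, 0.466]
wrist_force: [-5.1, 1.4, 2.7]
opening: 0.302
```

{"method": "step_arm", "body": {
  "commands": [
    [0, 0, 0, 0, 0, -0.15, 0.3],
    [0, 0, 0, 0, 0, -0.15, 0.3],
    [0, 0, 0, 0, 0, -0.15, 0.3]
  ]
}}

```text
time_s: 7.85
eef_pos: [0.4888, 0.0841, 0.0397]
eef_rot: [0.533, -0.532, -0.465, 0.465]
wrist_force: [-4.1, 0.5, -0.2]
opening: 0.3
```

{"method": "step_arm", "body": {
  "commands": [
    [0, 0, 0, 0, 0, -0.12, 0.3],
    [0, 0, 0, 0, 0, -0.1, 0.3],
    [0, 0, 0, 0, 0, -0.07, 0.3]
  ]
}}

```text
time_s: 8.15
eef_pos: [0.4975, 0.0828, 0.0397]
eef_rot: [-0.532, 0.532, 0.465, -0.465]
wrist_force: [-2.5, 0.1, -0.8]
opening: 0.303
```

{"method": "step_arm", "body": {
  "commands": [
    [0, 0, 0, 0, 0, -0.05, 0.3],
    [0, 0, 0, 0, 0, -0.05, 0.3]
  ]
}}

```text
time_s: 8.35
eef_pos: [0.5002, 0.0825, 0.0398]
eef_rot: [0.532, -0.532, -0.465, 0.465]
wrist_force: [-2.5, 1.0, -1.6]
opening: 0.297
```

{"method": "step_arm", "body": {
  "commands": [
    [0, 0, 0, 0, 0, -0.05, 0.3]
  ]
}}

```text
time_s: 8.45
eef_pos: [0.5017, 0.0823, 0.0398]
eef_rot: [0.532, -0.532, -0.465, 0.465]
wrist_force: [-1.5, 0.1, -1.5]
opening: 0.298
```

{"method": "step_arm", "body": {
  "commands": [
    [0, 0, 0, 0, 0, -0.05, 0.3],
    [0, 0, 0, 0, 0, -0.03, 0.3]
  ]
}}

```text
time_s: 8.65
eef_pos: [0.5042, 0.082, 0.0399]
eef_rot: [-0.532, 0.532, 0.465, -0.465]
wrist_force: [-1.3, 0.0, -2.1]
opening: 0.302
```

{"method": "step_arm", "body": {
  "commands": [
    [0, 0, 0, 0, 0, -0.04, 0.3]
  ]
}}

```text
time_s: 8.75
eef_pos: [0.5053, 0.0818, 0.0399]
eef_rot: [0.532, -0.532, -0.465, 0.465]
wrist_force: [-2.2, 0.4, -0.8]
opening: 0.303
```

{"method": "step_arm", "body": {
  "commands": [
    [0, 0, 0, 0, 0, -0.04, 0.3]
  ]
}}

```text
time_s: 8.85
eef_pos: [0.5053, 0.0818, 0.0398]
eef_rot: [0.533, -0.532, -0.465, 0.466]
wrist_force: [-10.7, 0.7, 7.7]
opening: 0.304
```

{"method": "step_arm", "body": {
  "commands": [
    [0, 0, 0, 0, 0, -0.04, 0.3]
  ]
}}

```text
time_s: 8.95
eef_pos: [0.5053, 0.0818, 0.0397]
eef_rot: [0.534, -0.531, -0.464, 0.467]
wrist_force: [-14.3, 0.6, 10.6]
opening: 0.302
```

{"method": "step_arm", "body": {
  "commands": [
    [0, 0, 0, 0, 0, 0.2, 0.3],
    [0, 0, 0, 0, 0, 0.5, 0.3],
    [0, 0, 0, 0, 0, 0.8, 0.3],
    [0, 0, 0, 0, -1, 0.6, 0.5],
    [0, 0, 0, 0, -1, 0, 0.5],
    [0, 0, 0, 0, -1, 0, 0.5],
    [0, 0, 0, 0, -1, 0, 0.5],
    [0, 0, 0, 0, -1, 0, 0.5],
    [0, 0, 0, 0, -1, 0, 0.5]
  ]
}}

```text
time_s: 9.85
eef_pos: [0.446, 0.0899, 0.222]
eef_rot: [-0.532, 0.533, 0.466, -0.464]
wrist_force: [0.4, -0.5, -0.4]
opening: 0.5
```

```bash
python3 - <<'E'
from h import *
o,T=tool(); print(T.round(3)[:2],o["eef_pos"],o["time_s"]); im,d,c=snap("wrist","w3")
v,u=np.mgrid[0:420,0:560]; P=world("wrist",np.c_[u.ravel(),v.ravel()],d.ravel(),c).reshape(420,560,3)
O=np.array([.5355,-.008]);ex=np.array([.991,-.1336]);ey=np.array([.1336,.991])
fx=(P[...,:2]-O)@ex*1e3; fy=(P[...,:2]-O)@ey*1e3; z=P[...,2]*1e3
np.savez("w3f.npz",fx=fx,fy=fy,z=z)
m=(abs(z-60)<4)&(abs(fy-85)<30)&(abs(fx+30)<40); print("blocktop",m.sum(),np.percentile(fx[m],[0,1,50]),np.percentile(fy[m],[1,99]))
k=(z>128)&(z<180)&(fy<-60)&(fy>-140); print("knob",k.sum(), fx[k].mean(),fy[k].mean(),z[k].min(),z[k].max())
t,td,tc=snap("top","t3"); 
uu=world("top",np.c_[u.ravel(),v.ravel()],td.ravel(),tc).reshape(420,560,3)
fx=(uu[...,:2]-O)@ex*1e3; fy=(uu[...,:2]-O)@ey*1e3; z=uu[...,2]*1e3
k=(z>130)&(z<185)&(fy<-60)&(fy>-140)&(abs(fx)<80); print("knob top",k.sum(), fx[k].mean(),fy[k].mean(),np.percentile(z[k],[0,50,100]), fx[k].min(),fx[k].max())
k=(z>165)&(z<185)&(fy<-60)&(fy>-140)&(abs(fx)<80); print(k.sum(), fx[k].mean(),fy[k].mean())
k=(z>128)&(z<150)&(np.hypot(fx,fy)<25); print("bolt",k.sum(), fx[k].mean(),fy[k].mean())
cv2.imwrite("pics/t3c.png",cv2.resize(t[130:310,170:370],None,fx=3.3,fy=3.3,interpolation=2))
E
```

```text
[[ 0.134  0.003 -0.991]
 [ 0.991 -0.     0.134]] [0.44595082 0.08985303 0.22197018] 9.85
blocktop 887 [-31.92728217 -31.47512688 -16.46310477] [ 61.45452786 110.21104358]
knob 1206 -12.777616718771359 -104.71334705184911 128.01218525642966 173.67693085388268
knob top 76 -10.252200629957645 -108.51205973693253 [130.28303888 171.71142341 177.26858592] -16.964233814751775 0.20650570766942586
51 -8.400207443067204 -108.99398746743317
bolt 87 0.1486619553630753 0.42807430906834076
```

View pics/w3.png

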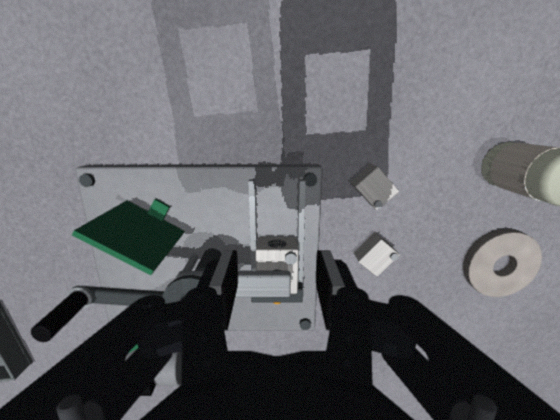

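View pics/t3c.png

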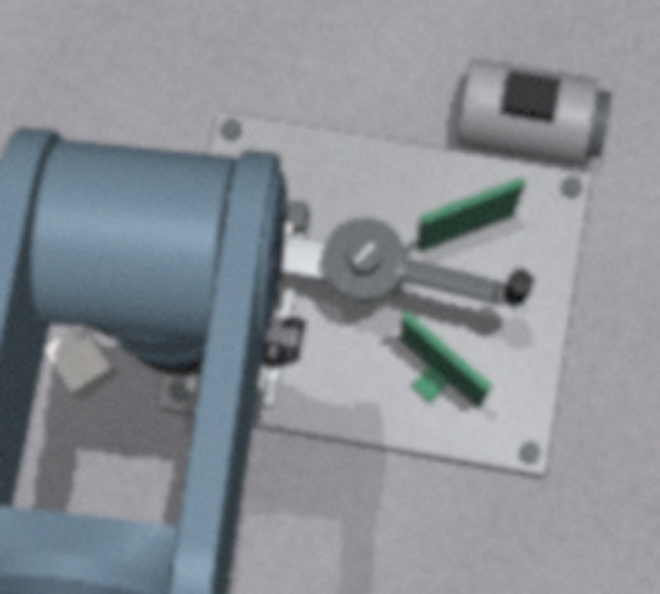

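{"method": "step_arm", "body": {
  "commands": [
    [0, 0, 0, -0.93, 0, -0.44, 0.6],
    [0, 0, 0, -0.93, 0, -0.44, 0.6],
    [0, 0, 0, -0.93, 0, -0.44, 0.6],
    [0, 0, 0, -0.93, 0, -0.44, 0.6],
    [0, 0, 0, -0.93, 0, -0.44, 0.6],
    [0, 0, 0, -0.93, 0, -0.44, 0.6],
    [0, 0, 0, -0.92, 0, -0.45, 0.6],
    [0, 1, 0, 0, 0, 0, 0.6],
    [0, 1, 0, 0, 0, 0, 0.6],
    [0, 1, 0, 0, 0, 0, 0.6]
  ]
}}

```text
time_s: 10.95
eef_pos: [0.5111, -0.1163, 0.2192]
eef_rot: [-0.599, 0.6, 0.375, -0.375]
wrist_force: [1.0, 0.1, 0.1]
opening: 0.599
```

{"method": "step_arm", "body": {
  "commands": [
    [0, 1, 0, 0, 0, 0, 0.6],
    [0, 1, 0, 0, 0, 0, 0.6],
    [0, 1, 0, 0, 0, 0, 0.6],
    [0, 1, 0, 0, 0, 0, 0.6],
    [0, 1, 0, 0, 0, 0, 0.6],
    [0, 1, 0, 0, 0, 0, 0.6],
    [0, 1, 0, 0, 0.2, 0, 0.6],
    [0, 1, 0, 0, 0.2, 0, 0.6],
    [0, 1, 0, 0, 0.3, 0, 0.6],
    [0, 1, 0, 0, 0.3, 0, 0.6]
  ]
}}

```text
time_s: 11.95
eef_pos: [0.5112, -0.1159, 0.1893]
eef_rot: [-0.706, 0.707, 0.025, -0.025]
wrist_force: [0.2, -0.3, 0.2]
opening: 0.599
```

{"method": "step_arm", "body": {
  "commands": [
    [0, 1, 0, 0, 0, 0, 0.6],
    [0, 1, 0, 0, 0, 0, 0.6],
    [0, 0.8, 0, 0, 0, 0, 0.6],
    [0, 0, 0, 0, 0, 0, 0.6]
  ]
}}

```text
time_s: 12.35
eef_pos: [0.5111, -0.1158, 0.1895]
eef_rot: [-0.703, 0.703, -0.077, 0.077]
wrist_force: [-0.7, -0.6, -0.3]
opening: 0.603
```

```bash
python3 - <<'E'
from h import *
o,T=tool(); print(T.round(3)[:2],o["eef_pos"],o["time_s"],o["q"].round(2)); im,d,c=snap("wrist","w4")
v,u=np.mgrid[0:420,0:560]; P=world("wrist",np.c_[u.ravel(),v.ravel()],d.ravel(),c).reshape(420,560,3)
O=np.array([.5355,-.008]);ex=np.array([.991,-.1336]);ey=np.array([.1336,.991])
fx=(P[...,:2]-O)@ex*1e3; fy=(P[...,:2]-O)@ey*1e3; z=P[...,2]*1e3
k=(z>164)&(z<178)&(np.hypot(fx+9,fy+109)<18); print("knob top",k.sum(), fx[k].mean(),fy[k].mean(),fx[k].min(),fx[k].max())
ys,xs=np.where(k); print(xs.min(),xs.max(),ys.min(),ys.max())
p=(o["eef_pos"][:2]-O)*1e3; print("tcp fix",p@ex,p@ey)
E
```

```text
[[ 0.976  0.001  0.217]
 [-0.217 -0.     0.976]] [ 0.51108337 -0.11583881  0.18947031] 12.35 [-0.45  0.11  1.78 -0.    1.26 -0.23]
knob top 707 -8.870706887828302 -107.1882149576953 -17.86491016140464 -0.033131246616783995
263 292 230 260
tcp fix -9.789612383123874 -110.13032183048894
```

View pics/w4.png

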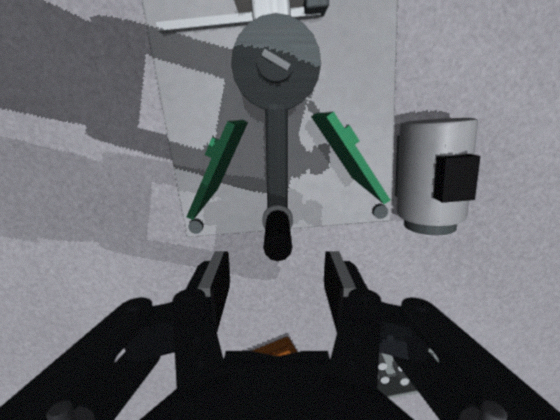

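{"method": "step_arm", "body": {
  "commands": [
    [0, 0, 0, 0, 0.6, 0.02, 0.6],
    [0, 0, 0, 0, 0.6, 0, 0.6],
    [0, 0, 0, 0, 0.4, 0, 0.5],
    [0, 0, 0, 0, 0.15, 0, 0.4],
    [0, 0, 0, 0, 0, 0, 0.28],
    [0, 0, 0, 0, 0, 0, 0.28],
    [0, 0, 0, 0, 0, 0, 0.28]
  ]
}}

```text
time_s: 13.1
eef_pos: [0.5117, -0.1154, 0.1383]
eef_rot: [-0.703, 0.703, -0.076, 0.077]
wrist_force: [0.9, 1.1, -1.1]
opening: 0.284
```

```bash
cat > st.py <<'E'
from h import *
O=np.array([.5355,-.008]);ex=np.array([.991,-.1336]);ey=np.array([.1336,.991])
o,T=tool(); p=(o["eef_pos"][:2]-O)*1e3; a,b=p@ex,p@ey
ang=np.arctan2(b,a); h=np.arctan2(T[:2,2]@ey,T[:2,2]@ex)
r=p/np.hypot(*p); cw=np.array([r[1],-r[0]])
f=o["wrist_force"][:2]
print("t %.2f q_tcp %.3f rad %.1f head_err %.3f z %.4f Ftight %.1f Frad %.1f Fz %.1f open %.3f"%(o["time_s"],-ang-1.021,np.hypot(a,b),(h-ang-np.pi+np.pi)%(2*np.pi)-np.pi,o["eef_pos"][2],-(f@cw),f@r,o["wrist_force"][2],o["opening"]),o["q"].round(2))
E
python3 st.py
```

```text
t 13.10 q_tcp 0.634 rad 110.0 head_err 0.000 z 0.1383 Ftight 0.6 Frad -1.2 Fz -1.1 open 0.284 [-0.45  0.17  1.82  0.    1.15 -0.23]
```

{"method": "step_arm", "body": {
  "commands": [
    [0, 0.67, 0, -0.256, 0, 0.009, 0.28],
    [0, 0.67, 0, -0.256, 0, 0.009, 0.28],
    [0, 0.67, 0, -0.256, 0, 0.009, 0.28]
  ]
}}

```text
time_s: 13.4
eef_pos: [0.4903, -0.1084, 0.1384]
eef_rot: [-0.69, 0.691, -0.15, 0.153]
wrist_force: [4.3, -0.9, -1.7]
opening: 0.28
```

```bash
python3 st.py
```

```text
t 13.40 q_tcp 0.839 rad 110.1 head_err -0.009 z 0.1384 Ftight 4.3 Frad -1.0 Fz -1.7 open 0.280 [-0.45  0.12  1.87  0.    1.14 -0.02]
```

{"method": "step_arm", "body": {
  "commands": [
    [0, 0.67, 0, -0.256, 0, 0.009, 0.28],
    [0, 0.67, 0, -0.256, 0, 0.009, 0.28],
    [0, 0.67, 0, -0.256, 0, 0.009, 0.28]
  ]
}}

```text
time_s: 13.7
eef_pos: [0.4704, -0.097, 0.1384]
eef_rot: [-0.671, 0.671, -0.222, 0.224]
wrist_force: [2.9, -1.8, -2.2]
opening: 0.288
```

```bash
python3 st.py
```

```text
t 13.70 q_tcp 1.047 rad 110.3 head_err -0.010 z 0.1384 Ftight 3.4 Frad -0.3 Fz -2.2 open 0.288 [-0.45  0.08  1.93 -0.    1.13  0.19]
```

{"method": "step_arm", "body": {
  "commands": [
    [0, -1, 0, 0.383, 0, 0.02, 0.28],
    [0, -1, 0, 0.383, 0, 0.02, 0.28],
    [0, -1, 0, 0.383, 0, 0.02, 0.28],
    [0, -1, 0, 0.383, 0, 0.02, 0.28],
    [0, -1, 0, 0.383, 0, 0.02, 0.28],
    [0, -1, 0, 0.383, 0, 0.02, 0.28],
    [0, -1, 0, 0.383, 0, 0.02, 0.28],
    [0, -1, 0, 0.383, 0, 0.02, 0.28],
    [0, -1, 0, 0.383, 0, 0.02, 0.28]
  ]
}}

```text
time_s: 14.6
eef_pos: [0.5684, -0.113, 0.138]
eef_rot: [-0.699, 0.699, 0.108, -0.108]
wrist_force: [-0.9, 0.3, 0.0]
opening: 0.279
```

```bash
python3 st.py
```

```text
t 14.60 q_tcp 0.112 rad 110.0 head_err 0.004 z 0.1380 Ftight -0.8 Frad -0.6 Fz 0.0 open 0.279 [-0.4   0.29  1.68 -0.    1.18 -0.71]
```

{"method": "step_arm", "body": {
  "commands": [
    [0, -1, 0, 0.383, 0, 0.02, 0.28],
    [0, 1, 0, -0.383, 0, 0.02, 0.28],
    [0, 1, 0, -0.383, 0, 0.02, 0.28],
    [0, 1, 0, -0.383, 0, 0.02, 0.28],
    [0, 1, 0, -0.383, 0, 0.02, 0.28],
    [0, 1, 0, -0.383, 0, 0.02, 0.28],
    [0, 1, 0, -0.383, 0, 0.02, 0.28]
  ]
}}

```text
time_s: 15.3
eef_pos: [0.5119, -0.1157, 0.1383]
eef_rot: [-0.702, 0.703, -0.078, 0.081]
wrist_force: [3.4, 0.3, -2.3]
opening: 0.282
```

```bash
python3 st.py
```

```text
t 15.30 q_tcp 0.631 rad 110.3 head_err -0.009 z 0.1383 Ftight 3.3 Frad -1.0 Fz -2.3 open 0.282 [-0.45  0.17  1.82  0.    1.15 -0.22]
```

{"method": "step_arm", "body": {
  "commands": [
    [0, 0.67, 0, -0.256, 0, 0.009, 0.28],
    [0, 0.67, 0, -0.256, 0, 0.009, 0.28]
  ]
}}

```text
time_s: 15.5
eef_pos: [0.4972, -0.1115, 0.1384]
eef_rot: [-0.695, 0.696, -0.127, 0.129]
wrist_force: [3.1, -2.2, -2.8]
opening: 0.281
```

```bash
python3 st.py
```

```text
t 15.50 q_tcp 0.770 rad 110.4 head_err -0.009 z 0.1384 Ftight 3.7 Frad 1.0 Fz -2.8 open 0.281 [-0.45  0.14  1.86 -0.    1.14 -0.09]
```

{"method": "step_arm", "body": {
  "commands": [
    [0, 0.67, 0, -0.256, 0, 0.009, 0.28],
    [0, 0.5, 0, -0.192, 0, 0.005, 0.28]
  ]
}}

```text
time_s: 15.7
eef_pos: [0.4849, -0.1062, 0.1384]
eef_rot: [-0.686, 0.687, -0.169, 0.171]
wrist_force: [2.7, -2.6, -3.0]
opening: 0.281
```

```bash
python3 st.py
```

```text
t 15.70 q_tcp 0.892 rad 110.4 head_err -0.010 z 0.1384 Ftight 3.7 Frad 1.1 Fz -3.0 open 0.281 [-0.45  0.11  1.89 -0.    1.14  0.03]
```

{"method": "step_arm", "body": {
  "commands": [
    [0, 0.67, 0, -0.256, 0, 0.009, 0.28],
    [0, 0.67, 0, -0.256, 0, 0.009, 0.28]
  ]
}}

```text
time_s: 15.9
eef_pos: [0.472, -0.0983, 0.1385]
eef_rot: [-0.672, 0.673, -0.216, 0.219]
wrist_force: [2.4, -2.8, -2.8]
opening: 0.28
```

```bash
python3 st.py
```

```text
t 15.90 q_tcp 1.029 rad 110.4 head_err -0.013 z 0.1385 Ftight 3.6 Frad 0.8 Fz -2.8 open 0.280 [-0.45  0.08  1.92 -0.    1.14  0.18]
```

{"method": "step_arm", "body": {
  "commands": [
    [0, -1, 0, 0.383, 0, 0.02, 0.28],
    [0, -1, 0, 0.383, 0, 0.02, 0.28],
    [0, -1, 0, 0.383, 0, 0.02, 0.28],
    [0, -1, 0, 0.383, 0, 0.02, 0.28],
    [0, -1, 0, 0.383, 0, 0.02, 0.28],
    [0, -1, 0, 0.383, 0, 0.02, 0.28],
    [0, -1, 0, 0.383, 0, 0.02, 0.28],
    [0, -1, 0, 0.383, 0, 0.02, 0.28],
    [0, -1, 0, 0.383, 0, 0.02, 0.28],
    [0, -0.67, 0, 0.256, 0, 0.009, 0.28]
  ]
}}

```text
time_s: 16.9
eef_pos: [0.5778, -0.1098, 0.1381]
eef_rot: [-0.693, 0.694, 0.139, -0.138]
wrist_force: [-0.9, 0.1, 0.3]
opening: 0.28
```

```bash
python3 st.py
```

```text
t 16.90 q_tcp 0.022 rad 110.2 head_err -0.000 z 0.1381 Ftight -0.7 Frad -0.4 Fz 0.3 open 0.280 [-0.39  0.31  1.65 -0.    1.18 -0.78]
```

{"method": "step_arm", "body": {
  "commands": [
    [0, 1, 0, -0.383, 0, 0.02, 0.28],
    [0, 0.67, 0, -0.256, 0, 0.009, 0.28],
    [0, 0.67, 0, -0.256, 0, 0.009, 0.28]
  ]
}}

```text
time_s: 17.2
eef_pos: [0.552, -0.1169, 0.1383]
eef_rot: [-0.705, 0.706, 0.051, -0.049]
wrist_force: [3.1, 0.9, -1.2]
opening: 0.283
```

```bash
python3 st.py
```

```text
t 17.20 q_tcp 0.266 rad 110.2 head_err -0.009 z 0.1383 Ftight 3.2 Frad -0.5 Fz -1.2 open 0.283 [-0.42  0.26  1.72  0.    1.17 -0.56]
```

{"method": "step_arm", "body": {
  "commands": [
    [0, 0.5, 0, -0.192, 0, 0.005, 0.28]
  ]
}}

```text
time_s: 17.3
eef_pos: [0.5461, -0.1177, 0.1383]
eef_rot: [-0.706, 0.707, 0.033, -0.03]
wrist_force: [4.6, 0.6, -2.1]
opening: 0.284
```

```bash
python3 st.py
```

```text
t 17.30 q_tcp 0.319 rad 110.2 head_err -0.008 z 0.1383 Ftight 4.6 Frad -0.2 Fz -2.1 open 0.284 [-0.43  0.24  1.73  0.    1.16 -0.51]
```

{"method": "step_arm", "body": {
  "commands": [
    [0, 0.5, 0, -0.192, 0, 0.005, 0.28]
  ]
}}

```text
time_s: 17.4
eef_pos: [0.5405, -0.1181, 0.1382]
eef_rot: [-0.707, 0.707, 0.014, -0.012]
wrist_force: [3.3, -0.3, -2.5]
opening: 0.281
```

```bash
python3 st.py
```

```text
t 17.40 q_tcp 0.371 rad 110.2 head_err -0.008 z 0.1382 Ftight 3.3 Frad 0.5 Fz -2.5 open 0.281 [-0.43  0.23  1.75  0.    1.16 -0.47]
```

{"method": "step_arm", "body": {
  "commands": [
    [0, 0.5, 0, -0.192, 0, 0.005, 0.28]
  ]
}}

```text
time_s: 17.5
eef_pos: [0.5347, -0.1183, 0.1382]
eef_rot: [-0.707, 0.707, -0.004, 0.006]
wrist_force: [3.4, -0.6, -2.8]
opening: 0.277
```

{"method": "step_arm", "body": {
  "commands": [
    [0, 0.5, 0, -0.192, 0, 0.005, 0.28]
  ]
}}

```text
time_s: 17.6
eef_pos: [0.529, -0.1181, 0.1383]
eef_rot: [-0.706, 0.707, -0.023, 0.025]
wrist_force: [4.0, -1.0, -2.7]
opening: 0.274
```

{"method": "step_arm", "body": {
  "commands": [
    [0, 0.5, 0, -0.192, 0, 0.005, 0.28]
  ]
}}

```text
time_s: 17.7
eef_pos: [0.5232, -0.1177, 0.1382]
eef_rot: [-0.705, 0.706, -0.041, 0.043]
wrist_force: [4.4, -0.7, -2.3]
opening: 0.28
```

{"method": "step_arm", "body": {
  "commands": [
    [0, 0.5, 0, -0.192, 0, 0.005, 0.28]
  ]
}}

```text
time_s: 17.8
eef_pos: [0.5175, -0.1169, 0.1383]
eef_rot: [-0.704, 0.705, -0.06, 0.062]
wrist_force: [3.9, 0.1, -3.0]
opening: 0.278
```

```bash
python3 st.py
```

```text
t 17.80 q_tcp 0.579 rad 110.4 head_err -0.009 z 0.1383 Ftight 3.8 Frad -0.7 Fz -3.0 open 0.278 [-0.45  0.19  1.8   0.    1.15 -0.27]
```

{"method": "step_arm", "body": {
  "commands": [
    [0, 0.5, 0, -0.192, 0, 0.005, 0.28]
  ]
}}

```text
time_s: 17.9
eef_pos: [0.5119, -0.1158, 0.1383]
eef_rot: [-0.702, 0.703, -0.078, 0.08]
wrist_force: [4.4, -1.6, -3.2]
opening: 0.281
```

{"method": "step_arm", "body": {
  "commands": [
    [0, 0.5, 0, -0.192, 0, 0.005, 0.28]
  ]
}}

```text
time_s: 18.0
eef_pos: [0.5063, -0.1145, 0.1383]
eef_rot: [-0.7, 0.701, -0.096, 0.099]
wrist_force: [2.3, -2.0, -3.3]
opening: 0.28
```

{"method": "step_arm", "body": {
  "commands": [
    [0, 0.5, 0, -0.192, 0, 0.005, 0.28]
  ]
}}

```text
time_s: 18.1
eef_pos: [0.5008, -0.1129, 0.1384]
eef_rot: [-0.697, 0.698, -0.115, 0.117]
wrist_force: [3.3, -1.3, -2.8]
opening: 0.282
```

```bash
python3 st.py
```

```text
t 18.10 q_tcp 0.735 rad 110.4 head_err -0.010 z 0.1384 Ftight 3.6 Frad 0.2 Fz -2.8 open 0.282 [-0.45  0.15  1.85 -0.    1.14 -0.12]
```

{"method": "step_arm", "body": {
  "commands": [
    [0, 0.5, 0, -0.192, 0, 0.005, 0.28]
  ]
}}

```text
time_s: 18.2
eef_pos: [0.4954, -0.1109, 0.1384]
eef_rot: [-0.694, 0.695, -0.133, 0.135]
wrist_force: [3.9, -2.4, -2.9]
opening: 0.278
```

{"method": "step_arm", "body": {
  "commands": [
    [0, 0.5, 0, -0.192, 0, 0.005, 0.28]
  ]
}}

```text
time_s: 18.3
eef_pos: [0.4901, -0.1087, 0.1384]
eef_rot: [-0.69, 0.691, -0.151, 0.154]
wrist_force: [3.6, -2.7, -3.9]
opening: 0.283
```

{"method": "step_arm", "body": {
  "commands": [
    [0, 0.5, 0, -0.192, 0, 0.005, 0.28]
  ]
}}

```text
time_s: 18.4
eef_pos: [0.4849, -0.1062, 0.1384]
eef_rot: [-0.686, 0.687, -0.169, 0.172]
wrist_force: [2.3, -3.5, -2.2]
opening: 0.28
```

```bash
python3 st.py
```

```text
t 18.40 q_tcp 0.891 rad 110.5 head_err -0.011 z 0.1384 Ftight 3.7 Frad 2.1 Fz -2.2 open 0.280 [-0.45  0.11  1.89 -0.    1.14  0.03]
```

{"method": "step_arm", "body": {
  "commands": [
    [0, 0.5, 0, -0.192, 0, 0.005, 0.28]
  ]
}}

```text
time_s: 18.5
eef_pos: [0.4799, -0.1035, 0.1384]
eef_rot: [-0.681, 0.682, -0.187, 0.189]
wrist_force: [3.0, -3.3, -3.1]
opening: 0.28
```

{"method": "step_arm", "body": {
  "commands": [
    [0, 0.5, 0, -0.192, 0, 0.005, 0.28]
  ]
}}

```text
time_s: 18.6
eef_pos: [0.475, -0.1005, 0.1384]
eef_rot: [-0.676, 0.677, -0.205, 0.207]
wrist_force: [3.0, -3.5, -2.3]
opening: 0.281
```

{"method": "step_arm", "body": {
  "commands": [
    [0, 0.5, 0, -0.192, 0, 0.005, 0.28]
  ]
}}

```text
time_s: 18.7
eef_pos: [0.4704, -0.0974, 0.1384]
eef_rot: [-0.67, 0.671, -0.222, 0.225]
wrist_force: [3.7, -4.7, -4.8]
opening: 0.274
```

```bash
python3 st.py
```

```text
t 18.70 q_tcp 1.045 rad 110.5 head_err -0.014 z 0.1384 Ftight 5.7 Frad 1.6 Fz -4.8 open 0.274 [-0.45  0.08  1.93 -0.    1.13  0.19]
```

{"method": "step_arm", "body": {
  "commands": [
    [0, -1, 0, 0.383, 0, 0.02, 0.28],
    [0, -1, 0, 0.383, 0, 0.02, 0.28],
    [0, -1, 0, 0.383, 0, 0.02, 0.28],
    [0, -1, 0, 0.383, 0, 0.02, 0.28],
    [0, -1, 0, 0.383, 0, 0.02, 0.28],
    [0, -1, 0, 0.383, 0, 0.02, 0.28],
    [0, -1, 0, 0.383, 0, 0.02, 0.28],
    [0, -1, 0, 0.383, 0, 0.02, 0.28],
    [0, -1, 0, 0.383, 0, 0.02, 0.28],
    [0, -0.67, 0, 0.256, 0, 0.009, 0.28]
  ]
}}

```text
time_s: 19.7
eef_pos: [0.5758, -0.1106, 0.1381]
eef_rot: [-0.694, 0.695, 0.132, -0.132]
wrist_force: [-1.0, -0.2, -0.6]
opening: 0.279
```

{"method": "step_arm", "body": {
  "commands": [
    [0, 0.67, 0, -0.256, 0, 0.009, 0.28],
    [0, 0.67, 0, -0.256, 0, 0.009, 0.28]
  ]
}}

```text
time_s: 19.9
eef_pos: [0.5617, -0.115, 0.1383]
eef_rot: [-0.702, 0.703, 0.082, -0.08]
wrist_force: [5.3, 1.6, -2.4]
opening: 0.278
```

```bash
python3 st.py
```

```text
t 19.90 q_tcp 0.176 rad 110.2 head_err -0.011 z 0.1383 Ftight 5.5 Frad -0.3 Fz -2.4 open 0.278 [-0.41  0.27  1.69  0.    1.17 -0.64]
```

{"method": "step_arm", "body": {
  "commands": [
    [0, 0.4, 0, -0.153, 0, 0.003, 0.28]
  ]
}}

```text
time_s: 20.0
eef_pos: [0.5572, -0.116, 0.1383]
eef_rot: [-0.704, 0.704, 0.067, -0.064]
wrist_force: [6.5, 1.9, -3.3]
opening: 0.28
```

```bash
python3 st.py
```

```text
t 20.00 q_tcp 0.218 rad 110.2 head_err -0.011 z 0.1383 Ftight 6.8 Frad -0.6 Fz -3.3 open 0.280 [-0.41  0.27  1.71  0.    1.17 -0.6 ]
```

{"method": "step_arm", "body": {
  "commands": [
    [0, 0.4, 0, -0.153, 0, 0.003, 0.28]
  ]
}}

```text
time_s: 20.1
eef_pos: [0.553, -0.1168, 0.1384]
eef_rot: [-0.705, 0.706, 0.053, -0.05]
wrist_force: [7.8, 1.3, -5.0]
opening: 0.277
```

```bash
python3 st.py
```

```text
t 20.10 q_tcp 0.256 rad 110.2 head_err -0.014 z 0.1384 Ftight 7.9 Frad -0.1 Fz -5.0 open 0.277 [-0.42  0.26  1.72  0.    1.16 -0.57]
```

{"method": "step_arm", "body": {
  "commands": [
    [0, 0.3, 0, -0.115, 0, 0.002, 0.28]
  ]
}}

```text
time_s: 20.2
eef_pos: [0.5498, -0.1172, 0.1384]
eef_rot: [-0.706, 0.706, 0.042, -0.038]
wrist_force: [8.0, 1.8, -4.3]
opening: 0.279
```

```bash
python3 st.py
```

```text
t 20.20 q_tcp 0.285 rad 110.2 head_err -0.016 z 0.1384 Ftight 8.2 Frad -0.7 Fz -4.3 open 0.279 [-0.42  0.25  1.72  0.    1.16 -0.54]
```

{"method": "step_arm", "body": {
  "commands": [
    [0, 0.25, 0, -0.096, 0, 0.001, 0.28]
  ]
}}

```text
time_s: 20.3
eef_pos: [0.5472, -0.1175, 0.1384]
eef_rot: [-0.706, 0.707, 0.033, -0.029]
wrist_force: [8.9, 2.2, -6.2]
opening: 0.278
```

```bash
python3 st.py
```

```text
t 20.30 q_tcp 0.310 rad 110.2 head_err -0.018 z 0.1384 Ftight 9.1 Frad -1.2 Fz -6.2 open 0.278 [-0.42  0.24  1.73  0.    1.16 -0.51]
```

{"method": "step_arm", "body": {
  "commands": [
    [0, 0.25, 0, -0.096, 0, 0.001, 0.28]
  ]
}}

```text
time_s: 20.4
eef_pos: [0.5445, -0.1178, 0.1384]
eef_rot: [-0.706, 0.707, 0.024, -0.02]
wrist_force: [9.9, 1.3, -6.1]
opening: 0.277
```

```bash
python3 st.py
```

```text
t 20.40 q_tcp 0.334 rad 110.1 head_err -0.019 z 0.1384 Ftight 10.0 Frad -0.5 Fz -6.1 open 0.277 [-0.43  0.24  1.74  0.    1.16 -0.49]
```

{"method": "step_arm", "body": {
  "commands": [
    [0, 0.2, 0, -0.077, 0, 0.001, 0.28]
  ]
}}

```text
time_s: 20.5
eef_pos: [0.5424, -0.1179, 0.1384]
eef_rot: [-0.707, 0.707, 0.017, -0.012]
wrist_force: [11.1, 0.2, -7.0]
opening: 0.279
```

```bash
python3 st.py
```

```text
t 20.50 q_tcp 0.353 rad 110.2 head_err -0.021 z 0.1384 Ftight 11.1 Frad 0.5 Fz -7.0 open 0.279 [-0.43  0.23  1.74  0.    1.16 -0.47]
```

{"method": "step_arm", "body": {
  "commands": [
    [0, 0, 0, 0, 0, 0, 0.28]
  ]
}}

```text
time_s: 20.6
eef_pos: [0.5422, -0.118, 0.1384]
eef_rot: [-0.707, 0.707, 0.017, -0.013]
wrist_force: [10.2, 0.5, -6.0]
opening: 0.28
```

```bash
python3 st.py
```

```text
t 20.60 q_tcp 0.355 rad 110.2 head_err -0.019 z 0.1384 Ftight 10.2 Frad 0.1 Fz -6.0 open 0.280 [-0.43  0.23  1.74  0.    1.16 -0.47]
```

{"method": "step_arm", "body": {
  "commands": [
    [0, 0.17, 0, -0.065, 0, 0, 0.28]
  ]
}}

```text
time_s: 20.7
eef_pos: [0.5406, -0.118, 0.1384]
eef_rot: [-0.707, 0.707, 0.011, -0.006]
wrist_force: [10.8, -0.1, -6.1]
opening: 0.282
```

```bash
python3 st.py
```

```text
t 20.70 q_tcp 0.369 rad 110.2 head_err -0.022 z 0.1384 Ftight 10.8 Frad 0.6 Fz -6.1 open 0.282 [-0.43  0.23  1.75  0.    1.16 -0.46]
```

{"method": "step_arm", "body": {
  "commands": [
    [0, -0.5, 0, 0.192, 0, 0.005, 0.28],
    [0, -1, 0, 0.383, 0, 0.02, 0.28],
    [0, -1, 0, 0.383, 0, 0.02, 0.28],
    [0, -0.7, 0, 0.268, 0, 0.01, 0.28]
  ]
}}

```text
time_s: 21.1
eef_pos: [0.5749, -0.111, 0.1383]
eef_rot: [-0.695, 0.696, 0.128, -0.128]
wrist_force: [-1.3, -0.6, 0.7]
opening: 0.284
```

```bash
python3 st.py
```

```text
t 21.10 q_tcp 0.051 rad 110.3 head_err -0.001 z 0.1383 Ftight -1.4 Frad 0.1 Fz 0.7 open 0.284 [-0.39  0.3   1.66 -0.    1.18 -0.76]
```

{"method": "step_arm", "body": {
  "commands": [
    [0, -0.2, 0, 0.077, 0, 0.001, 0.28],
    [0, -0.2, 0, 0.077, 0, 0.001, 0.28]
  ]
}}

```text
time_s: 21.3
eef_pos: [0.5783, -0.1092, 0.1378]
eef_rot: [-0.693, 0.693, 0.141, -0.141]
wrist_force: [-0.4, -0.9, -0.0]
opening: 0.279
```

```bash
python3 st.py
```

```text
t 21.30 q_tcp 0.016 rad 109.9 head_err 0.002 z 0.1378 Ftight -0.7 Frad 0.6 Fz -0.0 open 0.279 [-0.39  0.31  1.65 -0.    1.18 -0.79]
```

{"method": "step_arm", "body": {
  "commands": [
    [0, -0.15, 0, 0.058, 0, 0.001, 0.28]
  ]
}}

```text
time_s: 21.4
eef_pos: [0.5796, -0.1085, 0.1376]
eef_rot: [-0.692, 0.692, 0.147, -0.147]
wrist_force: [-1.0, -1.3, 0.4]
opening: 0.28
```

```bash
python3 st.py
```

```text
t 21.40 q_tcp 0.002 rad 109.8 head_err 0.004 z 0.1376 Ftight -1.4 Frad 0.8 Fz 0.4 open 0.280 [-0.39  0.31  1.65 -0.    1.18 -0.8 ]
```

{"method": "step_arm", "body": {
  "commands": [
    [0, -0.15, 0, 0.058, 0, 0.001, 0.28]
  ]
}}

```text
time_s: 21.5
eef_pos: [0.5811, -0.1078, 0.1375]
eef_rot: [-0.691, 0.691, 0.152, -0.152]
wrist_force: [-0.5, -0.2, 0.1]
opening: 0.283
```

```bash
python3 st.py
```

```text
t 21.50 q_tcp -0.013 rad 109.7 head_err 0.005 z 0.1375 Ftight -0.6 Frad 0.0 Fz 0.1 open 0.283 [-0.38  0.31  1.64 -0.    1.18 -0.82]
```

{"method": "step_arm", "body": {
  "commands": [
    [0, -0.1, 0, 0.038, 0, 0.001, 0.28]
  ]
}}

```text
time_s: 21.6
eef_pos: [0.5822, -0.1073, 0.1375]
eef_rot: [-0.69, 0.69, 0.156, -0.156]
wrist_force: [-0.3, -1.3, 1.6]
opening: 0.279
```

```bash
python3 st.py
```

```text
t 21.60 q_tcp -0.024 rad 109.7 head_err 0.005 z 0.1375 Ftight -0.8 Frad 1.1 Fz 1.6 open 0.279 [-0.38  0.32  1.64 -0.    1.18 -0.83]
```

{"method": "step_arm", "body": {
  "commands": [
    [0, -0.1, 0, 0.038, 0, 0.001, 0.28]
  ]
}}

```text
time_s: 21.7
eef_pos: [0.5823, -0.1071, 0.1374]
eef_rot: [-0.689, 0.689, 0.159, -0.16]
wrist_force: [-8.5, -4.4, 5.6]
opening: 0.278
```

```bash
python3 st.py
```

```text
t 21.70 q_tcp -0.025 rad 109.6 head_err 0.014 z 0.1374 Ftight -9.6 Frad 0.3 Fz 5.6 open 0.278 [-0.38  0.32  1.64 -0.    1.19 -0.84]
```

{"method": "step_arm", "body": {
  "commands": [
    [0, 0, 0, -0.06, 0, 0, 0.28],
    [0, 0, 0, 0, 0, 0, 0.4],
    [0, 0, 0, 0, 0, 0, 0.55],
    [0, 0, 0, 0, -0.3, 0, 0.6],
    [0, 0, 0, 0, -0.8, 0, 0.6],
    [0, 0, 0, 0, -1, 0, 0.6],
    [0, 0, 0, 0, -1, 0, 0.6],
    [0, 0, 0, 0, -1, -0.8, 0.6],
    [0, 0, 0, 0, 0, -0.8, 0.6]
  ]
}}

```text
time_s: 22.6
eef_pos: [0.6056, -0.1515, 0.2674]
eef_rot: [-0.687, 0.691, 0.163, -0.157]
wrist_force: [0.5, -0.7, 0.9]
opening: 0.598
```

```bash
python3 st.py; python3 - <<'E'
from h import *
o,T=tool(); im,d,c=snap("wrist","w5"); t,td,tc=snap("top","t5"); s,sd,sc=snap("scene","s5")
O=np.array([.5355,-.008]);ex=np.array([.991,-.1336]);ey=np.array([.1336,.991])
v,u=np.mgrid[0:420,0:560]
for n,dd,cc in(("wrist",d,c),("top",td,tc)):
    P=world(n,np.c_[u.ravel(),v.ravel()],dd.ravel(),cc).reshape(420,560,3)
    fx=(P[...,:2]-O)@ex*1e3; fy=(P[...,:2]-O)@ey*1e3; z=P[...,2]*1e3
    k=(z>164)&(z<178)&(np.hypot(fx-57,fy+94)<20)
    if k.any(): print(n,"knob",k.sum(),fx[k].mean(),fy[k].mean(),"q",-np.arctan2(fy[k].mean(),fx[k].mean())-1.021)
    m=(abs(z-60)<4)&(abs(fy-85)<30)&(fx<-16)&(fx>-70); 
    if m.any(): print(n,"block rear",m.sum(),np.percentile(fx[m],[1,5]),np.percentile(fy[m],[1,99]))
    m=(z>70)&(z<100)&(abs(fx)<10)&(fy>50)&(fy<95); 
    if m.any(): print(n,"strap top z",np.median(z[m]))
cv2.imwrite("pics/s5c.png",cv2.resize(s[130:310,190:430],None,fx=3.3,fy=3.3,interpolation=2))
cv2.imwrite("pics/t5c.png",cv2.resize(t[130:310,170:370],None,fx=3.3,fy=3.3,interpolation=2))
E
```

```text
t 22.60 q_tcp -0.039 rad 159.7 head_err 0.001 z 0.2674 Ftight 0.1 Frad 0.9 Fz 0.9 open 0.598 [-0.44  0.26  1.45  0.    1.43 -0.89]
wrist knob 380 56.2719623673685 -92.55515910645178 q 0.003527648190141175
top block rear 90 [-29.53456489 -29.15969452] [ 60.93922686 109.87212423]
top strap top z 81.12794855113053
```

View pics/t5c.png

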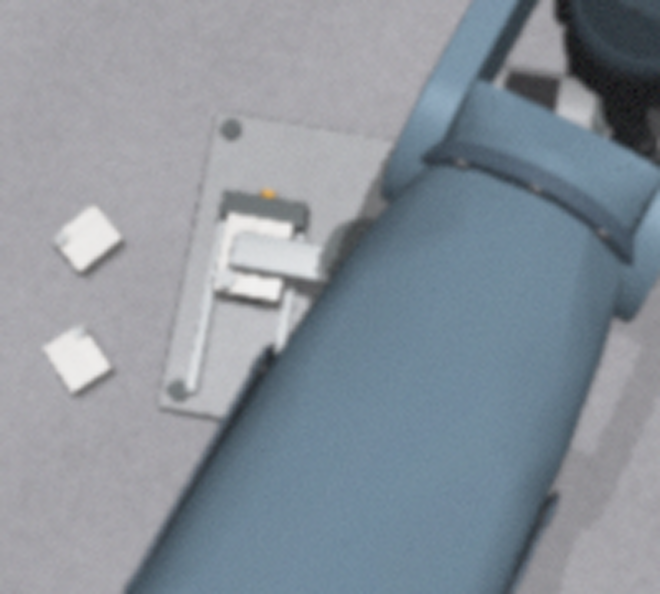

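View pics/w5.png

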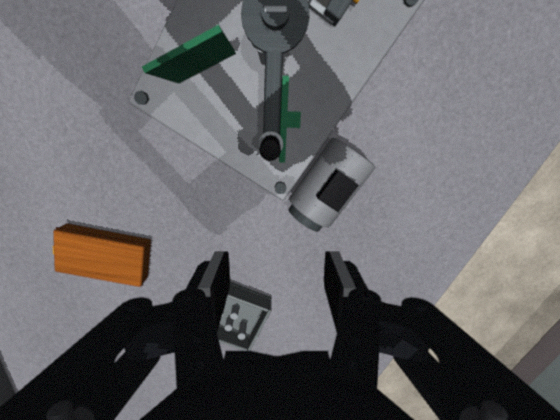

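View pics/s5c.png

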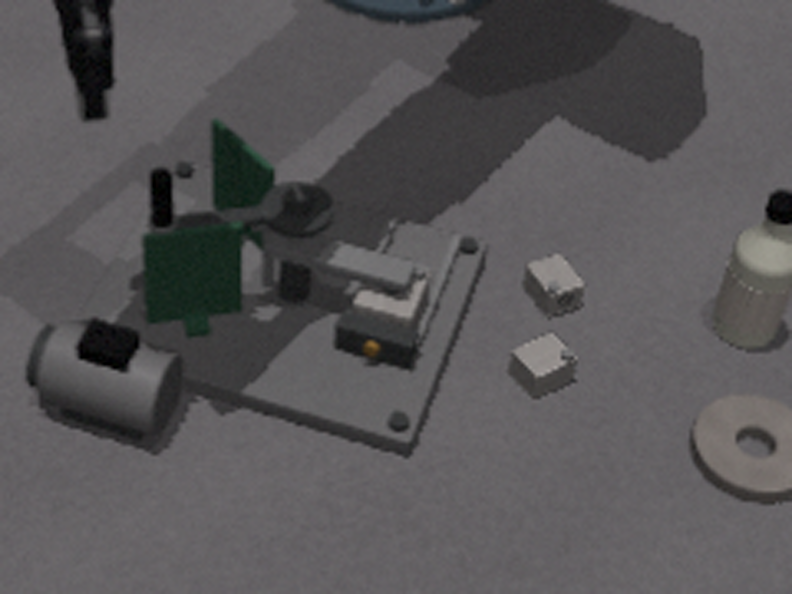

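```bash
python3 -c "
from bench import ctrl
print(ctrl.hand_in(), ctrl.get_obs()['time_s'])"
```

```text
the job is handed in; nothing more can be done
the job is handed in; nothing more can be done
```

I pushed the block home and tightened the clamp bolt. I then swung the handle back to its loose end, let go of it, and handed the job in at about 23 s of the 69 s allowed.

- **Block:** I pushed it with both fingers at 2–5 N until it met the stop, peaking at 14 N along the push. In the last top picture its rear face is at x ≈ -29.5 mm (home is -30), against the stop. An earlier wrist picture had read -31.5 mm, which is within camera error.
- **Bolt:** I caged the knob loosely between the fingers and made four tightening swings. The pull stayed at about 4 N while the bolt ran free, then rose steadily. I stopped at about 11 N; the last readings were 11.1, 10.2 and 10.8 N, so they scatter by roughly 0.5 N. The highest tightening pull I read was 11.1 N, though readings came only at the end of each call.
- **Clamp:** The strap's top reads 81 mm, which is what it should be when its foot sits on the block. I could not measure the clamping force left after letting go.
- **Handle:** It is at its loose end, with the angle read as about 0.00 rad. I touched that guard with about 10 N on the way back, then released the knob and backed away.
- **Surroundings:** I did not touch the other things around the fixture. In the last pictures the bottle, wheel and the two look-alike blocks stand where they were; I did not check the tray and gauge case for movement.

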